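# Clear the filter from the beam and hold the spring shutter open at its mark

### The job

Make the optical rail ready for an exposure: slide the framed filter straight up out of the slotted holder by its top edge and lower it into a free slot of the filter rack. Then draw the spring-return shutter's pull rod out of its barrel until the engraved ring just comes out at the barrel's mouth, and finish still holding it there - do not let go. Keep the shutter closed until the filter is put away, and leave everything else where it stands.

Things in the scene. Friction and masses are not known exactly. Their poses are not given: they have to be found in the camera images.
- filter: Framed filter standing in the slotted holder on the rail: black metal frame 60 mm wide (its x), 90 mm tall (z), 5 mm thick (y), dark 46 mm glass window; along its top a gripping rim, 8 mm thick and 16 mm tall (74 to 90 mm above its underside). About 80 g. Origin: centre of its underside. It may stand either way round in the rack.
- holder: Slotted filter holder fixed on the rail, left or right of the shutter, 115 to 200 mm from it: aluminium U-frame open at the top, 84 mm wide (x), 22 mm thick (y). Origin: centre of its underside, on the rail, 30 mm above the table. Slot floor 35 mm, tops of uprights 85 mm above the origin; slot 8 mm wide (y), 64 mm long (x). The filter has its lowest 50 mm in the slot, 40 mm stand above it.
- rail: Optical rail on the table, fixed, 660 mm long (its y), 60 mm wide, 30 mm high; origin at the centre of its underside. At its +y end stands the black finned lamphouse (y from 186 to 330 mm, 84 mm deep, top 138 mm above the table), at its -y end the camera (y from -300 to -200 mm, top 126 mm). The light runs along y, 100 mm above the table.
- tray: Steel optics tray, fixed, 100 x 180 x 26 mm, with lenses and posts; it stands on the side where the rack is not. Not used. Origin at the centre of its underside.
- shutter: Housing of the spring-return slide shutter, fixed on the rail: black block 70 x 26 x 60 mm with a bright barrel, 22 mm across (26 mm at its mouth), sticking out 45 mm along its own -x, towards the robot. Origin: centre of its underside, on the rail, 30 mm above the table; its top is 100 mm, the axis of barrel and rod 70 mm above the origin.
- shutter_rod (a joint): How far the pull rod is drawn out, along the shutter's own -x, in m: 0 closed (at rest), 0.060 the stop. The inner spring pulls back with 4 N at 0 and 10 N at 0.040 and shuts it when let go. The 10 mm steel rod has a black engraved ring, 3 mm wide, hidden in the barrel when closed; it begins to show at 0.037 and has just come out whole at 0.040: the mark.
- shutter_grip (a point): Middle of the neck of the rod's black mushroom pull knob, on the rod's axis; it moves with the rod, axes as the shutter's. The neck is 18 mm across and 32 mm long, ending in a cap 32 mm across and 8 mm thick at the end towards the robot. The barrel's mouth is 19 mm behind this point (+x) when closed.
- shutter_ring (a point): Middle of the 3 mm wide engraved ring on the rod's axis; moves with the rod.
- barrel_mouth (a point): Centre of the barrel's mouth, fixed to the shutter; axes as the shutter's. At the mark the ring's middle is 1.5 mm outside it (to -x).
- rack: Filter rack, fixed on the table, left or right, in front of the rail: grey block 90 (x) x 180 (y) x 48 mm, origin at the centre of its underside. Three upright slots 60 mm apart along y, each for one filter with its width along the rack's x: 65 mm long (x), 9 mm wide (y), 38 mm deep (floor 10 mm above the table), 2 mm chamfers. One is taken by the spare filter.
- rack_slot0 (a point): Centre of the mouth of the rack's slot at its -y end, 48 mm above the table; axes as the rack's.
- rack_slot1 (a point): Centre of the mouth of the rack's middle slot; axes as the rack's.
- rack_slot2 (a point): Centre of the mouth of the rack's slot at its +y end; axes as the rack's.
- spare_filter: Another framed filter of the same size (glass brownish), standing in one of the rack's slots with its top 100 mm above the table; leave it there. Origin at the centre of its underside.
- objective: Microscope objective, 34 mm across, 46 mm tall, standing in front of the rail; a bystander, origin at the centre of its underside
- lens_cap: Black lens cap, 52 mm across, 11 mm tall; a bystander, origin at the centre of its underside
- driver: Black-handled screwdriver, 140 mm long, lying in front of the rail; a bystander
- tweezers: Steel tweezers, 120 mm long, 8 mm high, lying in front of the rail; a bystander, origin at the centre of its underside
- jar: Small glass specimen jar, 44 mm across, 55 mm tall; a bystander, origin at the centre of its underside
- post_holder: Steel post with a foot, 25 mm across, 50 mm tall; a bystander, origin at the centre of its underside

How it is judged:
On the way, in this order (a step that is already met when the one before it is completed fails the run):
1. the filter, gripped, has been lifted up clear of the holder's slot, with the shutter closed (z of filter in the frame of holder above 0.087 m and contact force between the fingers and filter above 0.5 N and value of joint shutter_rod below 0.01 m), for 0.1 s.
2. the filter, still gripped, has been lowered to within 7 mm of the floor of a rack slot (z of filter in the frame of rack between 0.004 and 0.017 m and x of filter in the frame of rack between -0.008 and 0.008 m and angle between filter's own z axis and vertical below 0.15 rad and (y of filter in the frame of rack between -0.068 and -0.052 m or y of filter in the frame of rack between -0.008 and 0.008 m or y of filter in the frame of rack between 0.052 and 0.068 m) and contact force between the fingers and filter above 0.5 N and value of joint shutter_rod below 0.01 m), for 0.05 s.
3. the filter has been released and stands in the rack, with the shutter closed (z of filter in the frame of rack between 0.004 and 0.017 m and x of filter in the frame of rack between -0.008 and 0.008 m and angle between filter's own z axis and vertical below 0.15 rad and (y of filter in the frame of rack between -0.068 and -0.052 m or y of filter in the frame of rack between -0.008 and 0.008 m or y of filter in the frame of rack between 0.052 and 0.068 m) and contact force between the fingers and filter below 0.1 N and value of joint shutter_rod below 0.01 m), for 0.2 s.
At the end, for the whole second after the job is handed in: Filter upright (within 0.15 rad), released and still in a free rack slot, underside within 7 mm of its floor, within 8 mm of the slot's centre; fingers hold the shutter rod still (under 10 mm/s, over 4 N on it) at 40 mm, give or take 5 mm, through the last second (z of filter in the frame of rack between 0.004 and 0.017 m and x of filter in the frame of rack between -0.008 and 0.008 m and angle between filter's own z axis and vertical below 0.15 rad and (y of filter in the frame of rack between -0.068 and -0.052 m or y of filter in the frame of rack between -0.008 and 0.008 m or y of filter in the frame of rack between 0.052 and 0.068 m) and contact force between the fingers and filter below 0.1 N and linear speed of filter below 0.02 m/s and value of joint shutter_rod between 0.035 and 0.045 m and velocity of joint shutter_rod between -0.01 and 0.01 m/s and contact force between the fingers and shutter_rod above 4 N); the arm keeps its last pose, push and grip.
It fails at once if the shutter rod is drawn out more than 10 mm while the filter is not standing in the rack (value of joint shutter_rod above 0.01 m and not (z of filter in the frame of rack between 0.004 and 0.017 m and x of filter in the frame of rack between -0.008 and 0.008 m and angle between filter's own z axis and vertical below 0.15 rad and (y of filter in the frame of rack between -0.068 and -0.052 m or y of filter in the frame of rack between -0.008 and 0.008 m or y of filter in the frame of rack between 0.052 and 0.068 m))).
It fails at once if the spare filter is moved by more than 15 mm (distance of spare_filter from where it was at the start of the episode above 0.015 m).
It fails at once if a bystander is moved by more than 30 mm (distance of any of objective, lens_cap, driver, tweezers, jar, post_holder from where it was at the start of the episode above 0.03 m).
It also fails if it takes over 61 s, if anything falls off the work surface, if the arm or the gripper's body presses on something with over 40 N, if the wrist force passes 120 N, or if a joint passes its speed limit or range.

### The arm

A 6-joint arm with a two-finger parallel gripper is mounted at the origin on the work surface. World frame = base frame: x ahead of the robot, y to its left, z up, the work surface at z = 0. Lengths are in m, angles in rad, forces in N, time in s.
With the tool pointing down it reaches from about 0.3 to 0.75 m from the base axis. Payload 8.5 kg.
Tool frame: the origin (TCP) lies at the very end of the fingers, on their centre line; the grasp point (between the pads) lies 19 mm behind it; z points along the fingers, y is the direction in which the jaws open and shut (so a half turn about z gives the same grasp; the last joint's range is limited). The gripper opens to 85 mm and grips with 20 to 120 N. Pads are 22 mm wide; open, the fingers measure 114 mm over their backs; the gripper's body (76 mm by 85 mm) begins 54 mm behind the grasp point. The pads swing forward as they close: fully open they stand 13 mm farther back than shut.
Start: joints at [-1.442, 0.381, 1.297, -0, 1.464, -0.215], TCP at [0.185, -0.518, 0.231] pointing down, gripper open.
Joint ranges: [-3.11, 3.11], [-0.89, 2.33], [0.22, 2.48], [-1.42, 4.56], [0.17, 2.85], [-2.88, 2.88]. Speed limits (rad/s): [2.39, 2.39, 3.14, 3.14, 3.14, 3.14].

### API

Orientations are given as a 3x3 rotation matrix whose columns are the frame's x, y, z axes.
In Python, from plant import robot gives the robot as it stands.
- The arm moves only by the shell command python3 -m creep 'ROWS' [OPENING] [FORCE]. ROWS is JSON, one flat list of numbers, 4 for each row, row after row: the shift along the tool's x, y, z in m, then the turn about the tool's z in rad. A call has 1 to 12 rows; each row shifts and turns the pose as measured when the row begins, along the tool's axes as they then stand; what a row does not reach is not made up. A row lasts 1/8 s, in which the tool goes at most 62.5 mm and 10.7 degrees, less where a joint would pass 70% of its speed; a pose out of reach is approached as far as the arm can. A call with a gripper value outside its range is refused whole. OPENING is the closure, from 0 (fully open) to 1 (shut), set as the call begins (- or left out, the last holds). The fingers move at their own pace and stop on an object; FORCE is the grip in N (left out, the last holds). Time passes only in rows, so rows that do not move let the fingers close. It gives the time, the measured TCP pose, the force and the opening at its end, in the units of the state.
- robot.read_state(): the state, without advancing time (a new reading comes with each control period).
- robot.grab_frame(name): name is "scene" or "top" or "wrist"; returns (picture, depth): 400x640x3 uint8, red, green, blue; 400x640 float32, m along the optical axis (not along the pixel's ray), 0 where there is no reading.
- robot.camera_model(name): a dict with "intrinsics" (3x3 intrinsics, pixels), "rvec" (rotation vector, rad) and "tvec" (3), from world to camera coordinates, as OpenCV has them; the wrist camera has in their place "T_tool_cam" (4x4, takes a point from camera to tool coordinates, whose origin is the TCP and whose axes are the flange's). Camera axes: x right, y down, z forward; pixel columns grow to the right and rows downward; lengths in m; the calibration is good to about 2 mm. A picture is of the moment at which its call begins: read the wrist's pose just before it. camera_model takes no time and is no camera call.
- robot.hand_in(): hands the job in, once; it reports no verdict.
The state is a dict: "time": time; "joint_positions": joint angles; "qvel": joint speeds; "joint_torque": joint torques, N m; "ee_pos": TCP position; "tcp_rot": TCP orientation; "ft_force": force on the tool from outside, world axes, zero at the start; "ft_torque": the same for the moment, N m; "finger_gap": finger opening in m.
Only numpy, scipy, OpenCV 4.12 (cv2) and the standard library are available. Lean on these libraries where they do the work, as an engineer would, in place of code of your own. Each camera call takes 0.05 s, during which the arm holds its last target.

## Working session

There is one attempt and no reset: what is moved stays moved. The work goes in short steps, Python scripts to look and compute and a shell command to move; the robot and the scene stay as the last step left them, time stands still between calls to the robot, and variables do not carry over. Pictures are saved under pics/ and viewed, and the job is handed in when it is done.

```bash
ls; mkdir -p pics; cat > h.py <<'E'
import numpy as np, cv2
from plant import robot
def cam(n):
    m=robot.camera_model(n); K=np.array(m["intrinsics"])
    if "rvec" in m:
        R,_=cv2.Rodrigues(np.array(m["rvec"],float)); t=np.array(m["tvec"],float).ravel()
        return K,R.T,-R.T@t   # cam->world rot, cam centre
    T=np.array(m["T_tool_cam"]); s=robot.read_state(); Rw=np.array(s["tcp_rot"]); p=np.array(s["ee_pos"])
    return K,Rw@T[:3,:3],Rw@T[:3,3]+p
def pts(depth,c):
    K,R,o=c; v,u=np.mgrid[:depth.shape[0],:depth.shape[1]]
    P=np.stack([(u-K[0,2])/K[0,0]*depth,(v-K[1,2])/K[1,1]*depth,depth],-1)
    return P@R.T+o
def ray(u,v,z,c):
    K,R,o=c; d=R@np.array([(u-K[0,2])/K[0,0],(v-K[1,2])/K[1,1],1]); return o+d*(z-o[2])/d[2]
def shot(n,name):
    c=cam(n); im,d=robot.grab_frame(n); cv2.imwrite(f"pics/{name}.png",im[...,::-1]); np.savez(f"{name}.npz",im=im,d=d,K=c[0],R=c[1],o=c[2]); return im,d,c
def load(name):
    z=np.load(f"{name}.npz"); return z["im"],z["d"],(z["K"],z["R"],z["o"])
E
python3 - <<'E'
from h import *
for n in("scene","top","wrist"):
    im,d,c=shot(n,n+"0"); print(n,c[0][0,0],c[2].round(3),c[1].round(2).tolist())
s=robot.read_state(); print({k:np.round(v,3).tolist() for k,v in s.items()})
E
```

```text
pics
scene 446.0629542178141 [ 0.994 -0.761  0.972] [[0.87, 0.34, -0.36], [0.49, -0.62, 0.61], [-0.02, -0.71, -0.7]]
top 364.2868061744159 [ 0.484 -0.013  1.147] [[-0.01, -1.0, 0.05], [-1.0, 0.01, 0.03], [-0.03, -0.05, -1.0]]
wrist 280.9574474231404 [ 0.265 -0.489  0.374] [[0.34, -0.89, -0.31], [-0.94, -0.32, -0.11], [-0.0, 0.33, -0.94]]
{'time': 0.15, 'joint_positions': [-1.442, 0.381, 1.298, 0.0, 1.464, -0.215], 'qvel': [0.001, -0.002, -0.003, -0.0, -0.001, 0.002], 'joint_torque': [0.001, -44.863, -23.134, -0.0, 0.004, -0.0], 'ee_pos': [0.185, -0.518, 0.231], 'tcp_rot': [[0.941, 0.337, -0.0], [0.337, -0.941, 0.001], [0.0, -0.001, -1.0]], 'ft_force': [0.318, -0.747, -0.739], 'ft_torque': [0.023, -0.002, -0.107], 'finger_gap': 0.085}
```

View pics/top0.png

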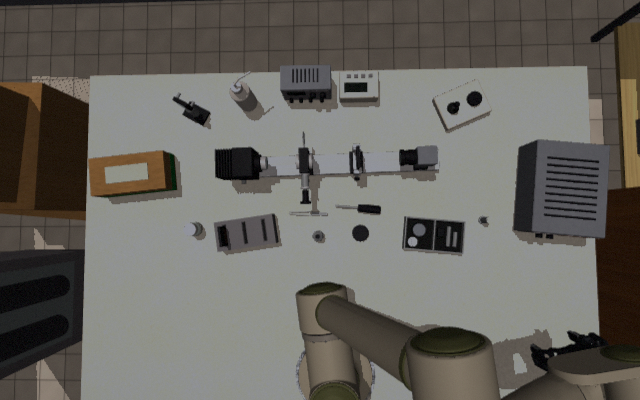

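View pics/scene0.png

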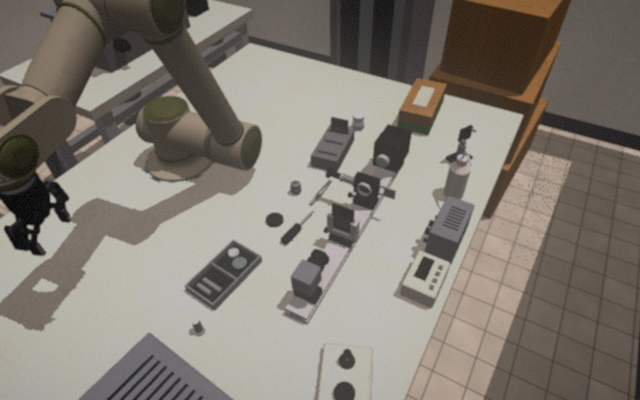

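The top view shows the rack at (246,232) with the spare in its left (+y) slot, the shutter at (305,170) with its barrel pointing down, and the holder with the filter at (357,160). The tray is at (434,235). I'll measure these next.

```bash
python3 - <<'E'
from h import *
im,d,c=load("top0"); P=pts(d,c)
a=cv2.resize(im[120:260,190:450],None,fx=3,fy=3,interpolation=cv2.INTER_CUBIC)
cv2.imwrite("pics/topz.png",a[...,::-1])
Z=P[...,2]; z=np.clip(Z[120:260,190:450]/0.2*255,0,255).astype(np.uint8)
cv2.imwrite("pics/topd.png",cv2.applyColorMap(cv2.resize(z,None,fx=3,fy=3,interpolation=cv2.INTER_NEAREST),cv2.COLORMAP_JET))
def rep(n,u0,u1,v0,v1,lo,hi):
    S=P[v0:v1,u0:u1]; m=(S[...,2]>lo)&(S[...,2]<hi); q=S[m]
    r=cv2.minAreaRect(q[:,:2].astype(np.float32)); print(n,len(q),np.round(r[0],4),np.round(r[1],4),round(r[2],1),"medz",np.median(q[:,2]).round(4), q.mean(0).round(4))
rep("rack",205,290,205,260,.04,.06)
rep("spare",205,290,205,260,.08,.12)
rep("filter",340,375,135,190,.14,.17)
rep("holder",340,375,135,190,.10,.135)
rep("shutter",292,325,120,215,.11,.14)
rep("rod",292,325,180,215,.06,.125)
rep("lamp",205,265,140,190,.125,.15)
rep("rail",265,445,140,190,.02,.04)
E
```

```text
rack 1531 [0.441  0.2712] [0.0899 0.1817] 8.3 medz 0.049 [0.4416 0.2662 0.049 ]
spare 91 [0.4322 0.33  ] [0.0594 0.0094] 8.6 medz 0.1006 [0.4324 0.3289 0.0982]
filter 74 [ 0.6512 -0.0681] [0.0084 0.0592] 89.6 medz 0.1551 [ 0.6522 -0.0687  0.1545]
holder 81 [ 0.6516 -0.0686] [0.0825 0.0206] 1.8 medz 0.116 [ 0.6435 -0.068   0.115 ]
shutter 462 [0.6284 0.0837] [0.2065 0.0441] 0.6 medz 0.1247 [0.6318 0.0833 0.1234]
rod 182 [0.5585 0.0813] [0.0667 0.0292] 0.1 medz 0.1092 [0.5577 0.0813 0.1088]
lamp 1089 [0.6427 0.2719] [0.0831 0.124 ] 0.3 medz 0.1374 [0.6416 0.2753 0.1363]
rail 2174 [ 0.6511 -0.0545] [0.0632 0.5345] 1.8 medz 0.031 [ 0.6489 -0.0212  0.0309]
```

View pics/topz.png

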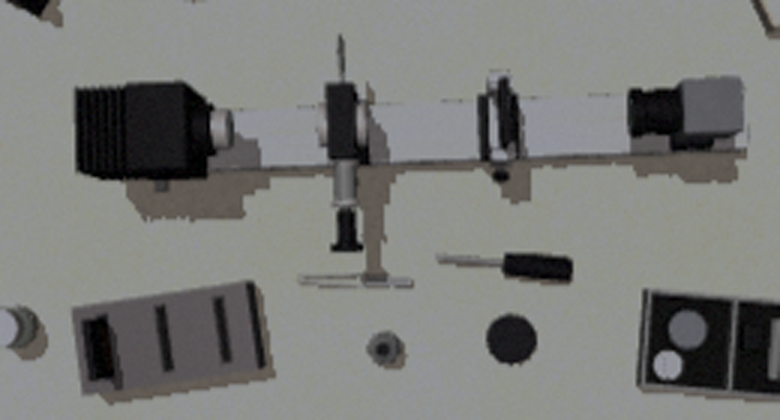

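View pics/topd.png

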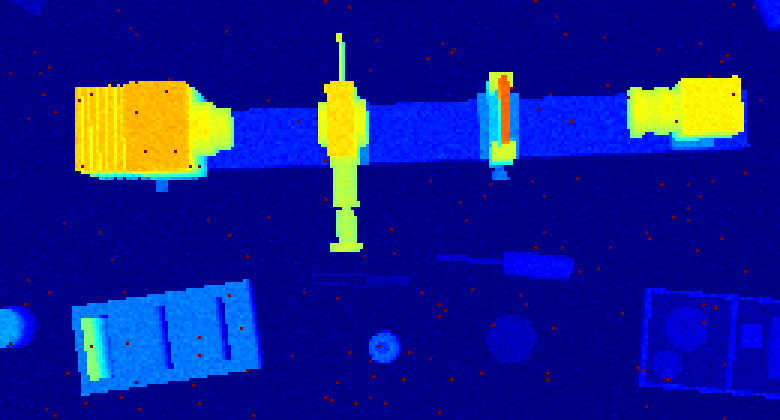

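View pics/wrist0.png

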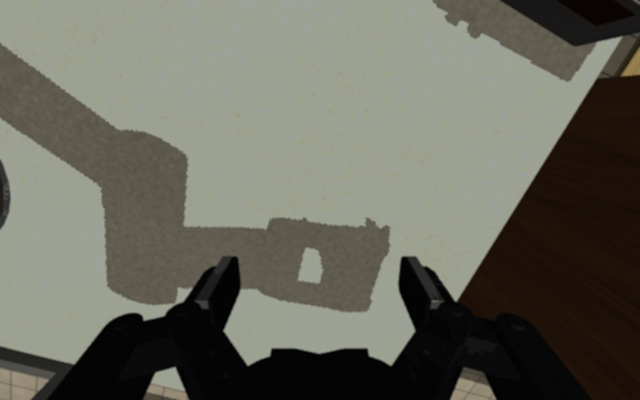

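```bash
cat >> h.py <<'E'
def go(x,y,z,yawdeg=None):
    s=robot.read_state(); R=np.array(s["tcp_rot"]); p=np.array(s["ee_pos"]); yaw=np.arctan2(R[1,0],R[0,0])
    turn=0
    if yawdeg is not None: turn=yaw-np.radians(yawdeg)
    c,s_=np.cos(turn),np.sin(turn); R2=R@np.array([[c,-s_,0],[s_,c,0],[0,0,1]])
    dp=np.array([x,y,z])-p
    print("t",round(s["time"],2),"pos",p.round(4),"yaw",np.degrees(yaw).round(2),"turn",round(turn,4),"shift after turn",(R2.T@dp).round(4),"now",(R.T@dp).round(4),"F",np.round(s["ft_force"],1),"gap",round(s["finger_gap"],4))
E
python3 -m creep '[0,0,-0.03,0.155, 0,0,-0.02,0.155]'
python3 -c "
from h import *
go(0.56,-0.07,0.27,1.8)"
```

```text
time: 0.4
ee_pos: [0.1852, -0.5169, 0.2801]
tcp_rot: [[1.0, 0.025, -0.001], [0.025, -1.0, 0.006], [-0.001, -0.006, -1.0]]
ft_force: [-0.0, -0.3, 0.7]
finger_gap: 0.0851
t 0.4 pos [ 0.1852 -0.5169  0.2801] yaw 1.44 turn -0.0062 shift after turn [ 0.3886 -0.4349  0.0125] now [ 0.3859 -0.4373  0.0125] F [-0.  -0.3  0.7] gap 0.0851
```

```bash
python3 -m creep '[0.039,-0.0437,0,0, 0.039,-0.0437,0,0, 0.039,-0.0437,0,0, 0.039,-0.0437,0,0, 0.039,-0.0437,0,0, 0.039,-0.0437,0,0, 0.039,-0.0437,0,0, 0.039,-0.0437,0,0, 0.039,-0.0437,0,0, 0.039,-0.0437,0.01,-0.006, 0,0,0,0]'
python3 -c "
from h import *
go(0.56,-0.07,0.27,1.8)
shot('wrist','w1')"
```

```text
time: 1.78
ee_pos: [0.5761, -0.0572, 0.2702]
tcp_rot: [[1.0, 0.026, -0.002], [0.026, -1.0, 0.006], [-0.002, -0.006, -1.0]]
ft_force: [-0.4, -0.3, -0.5]
finger_gap: 0.0854
t 1.77 pos [ 0.5761 -0.0572  0.2702] yaw 1.52 turn -0.005 shift after turn [-0.0165  0.0123  0.0002] now [-0.0164  0.0123  0.0002] F [-0.4 -0.3 -0.5] gap 0.0854
```

View pics/w1.png

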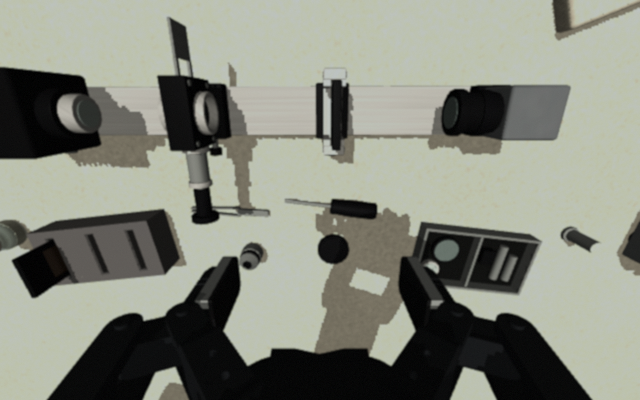

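The wrist view shows everything. The filter rim is the black bar at about (337,112), and the rack with its two free slots is at about (95,255) and (135,248). The knob is at (205,205).

```bash
python3 - <<'E'
from h import *
im,d,c=load("w1"); P=pts(d,c)
def rep(n,u0,u1,v0,v1,lo,hi):
    S=P[v0:v1,u0:u1]; m=(S[...,2]>lo)&(S[...,2]<hi); q=S[m]
    r=cv2.minAreaRect(q[:,:2].astype(np.float32)); l=cv2.fitLine(q[:,:2].astype(np.float32),cv2.DIST_HUBER,0,.01,.01).ravel()
    print(n,len(q),np.round(r[0],4),np.round(r[1],4),round(r[2],1),"medz",np.median(q[:,2]).round(4), q.mean(0).round(4),"line",np.degrees(np.arctan2(l[1],l[0])).round(2))
rep("filter",315,360,60,165,.148,.17)
rep("holder",315,360,60,165,.10,.125)
rep("rack",10,185,200,300,.044,.053)
rep("spare",5,80,230,300,.093,.11)
rep("shuttertop",160,235,60,155,.123,.14)
rep("knob",185,225,185,225,.09,.13)
a=cv2.resize(im[60:160,300:380],None,fx=6,fy=6,interpolation=cv2.INTER_CUBIC); cv2.imwrite("pics/w1a.png",a[...,::-1])
a=cv2.resize(im[140:300,0:270],None,fx=2.9,fy=2.9,interpolation=cv2.INTER_CUBIC); cv2.imwrite("pics/w1b.png",a[...,::-1])
E
```

```text
filter 653 [ 0.6493 -0.0699] [0.0592 0.0081] 1.6 medz 0.1553 [ 0.6501 -0.0697  0.1552] line 1.51
holder 569 [ 0.6501 -0.0693] [0.0824 0.0226] 1.8 medz 0.1154 [ 0.6571 -0.0686  0.1151] line 0.24
rack 5651 [0.4377 0.2692] [0.0912 0.1815] 8.2 medz 0.0482 [0.4424 0.2608 0.0481] line 86.4
spare 481 [0.4295 0.3278] [0.06   0.0107] 8.6 medz 0.099 [0.4312 0.327  0.0981] line 8.5
shuttertop 2232 [0.6458 0.0814] [0.0694 0.0396] 0.4 medz 0.1303 [0.6468 0.0814 0.1299] line 1.12
knob 783 [0.5465 0.08  ] [0.0475 0.0307] 2.6 medz 0.1083 [0.5433 0.0771 0.108 ] line 4.0
```

View pics/w1a.png

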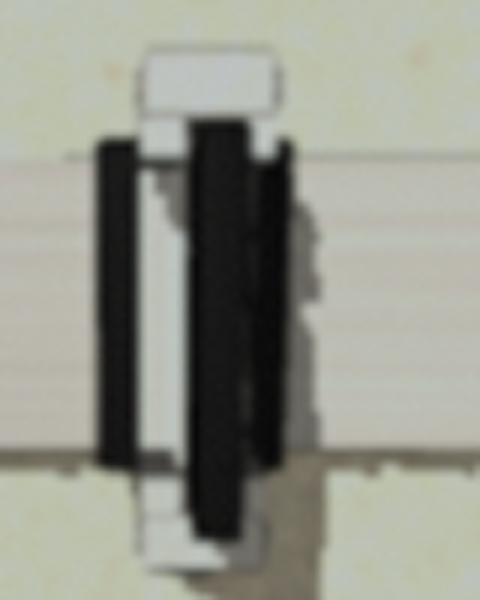

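View pics/w1b.png

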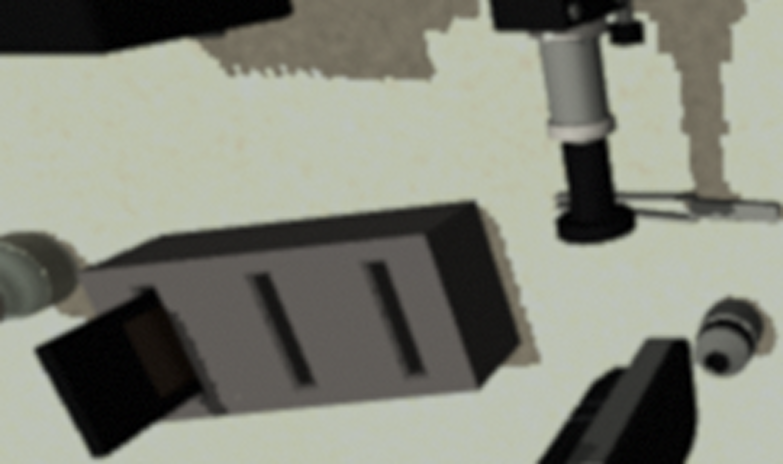

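```bash
python3 -c "
from h import *
go(0.650,-0.069,0.20,1.7)"
python3 -m creep '[0.037,0.006,0.035,0, 0.037,0.006,0.035,0, 0,0,0,0]'
python3 -c "
from h import *
go(0.650,-0.069,0.128,1.7)
shot('wrist','w2')"
```

```text
t 1.82 pos [ 0.5754 -0.0588  0.2709] yaw 1.41 turn -0.0051 shift after turn [0.0743 0.0128 0.0707] now [0.0744 0.0124 0.0707] F [ 0.2 -0.5  0.5] gap 0.0857
time: 2.2
ee_pos: [0.6502, -0.0724, 0.2005]
tcp_rot: [[1.0, 0.021, 0.0], [0.021, -1.0, 0.004], [0.0, -0.004, -1.0]]
ft_force: [-1.0, 0.1, -0.1]
finger_gap: 0.0853
t 2.2 pos [ 0.6502 -0.0724  0.2005] yaw 1.21 turn -0.0086 shift after turn [-0.0002 -0.0031  0.0726] now [-0.0002 -0.0031  0.0726] F [-1.   0.1 -0.1] gap 0.0853
```

View pics/w2.png

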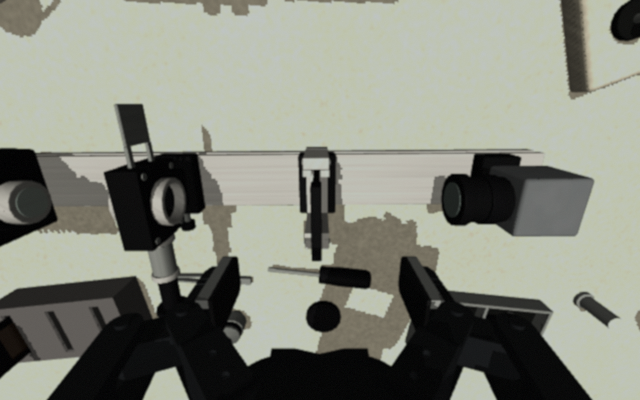

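```bash
cat >> h.py <<'E'
def rep(P,n,u0,u1,v0,v1,lo,hi):
    S=P[v0:v1,u0:u1]; m=(S[...,2]>lo)&(S[...,2]<hi); q=S[m]
    r=cv2.minAreaRect(q[:,:2].astype(np.float32)); l=cv2.fitLine(q[:,:2].astype(np.float32),cv2.DIST_HUBER,0,.01,.01).ravel()
    print(n,len(q),np.round(r[0],4),np.round(r[1],4),round(r[2],1),"medz",np.median(q[:,2]).round(4), q.mean(0).round(4),"line",np.degrees(np.arctan2(l[1],l[0])).round(2))
E
python3 - <<'E'
from h import *
im,d,c=load("w2"); P=pts(d,c)
rep(P,"filter",300,335,145,265,.148,.17)
rep(P,"holder",295,345,145,265,.10,.125)
E
python3 -m creep '[0,-0.003,0.02,-0.006, 0,0,0.03,0, 0,0,0.022,0, 0,0,0,0]'
python3 -c "
from h import *
go(0.650,-0.069,0.128,1.7)
shot('wrist','w3')"
```

```text
filter 819 [ 0.6494 -0.0697] [0.0601 0.0075] 1.4 medz 0.1553 [ 0.652  -0.0698  0.1552] line 1.32
holder 891 [ 0.6504 -0.0694] [0.0838 0.0236] 1.6 medz 0.1151 [ 0.6621 -0.0692  0.1138] line 5.54
time: 2.75
ee_pos: [0.6484, -0.0727, 0.1384]
tcp_rot: [[1.0, 0.023, 0.014], [0.023, -1.0, -0.001], [0.014, 0.002, -1.0]]
ft_force: [-0.1, 0.5, 0.5]
finger_gap: 0.0852
t 2.75 pos [ 0.6484 -0.0727  0.1384] yaw 1.33 turn -0.0064 shift after turn [ 0.0016 -0.0036  0.0105] now [ 0.0015 -0.0037  0.0105] F [-0.1  0.5  0.5] gap 0.0852
```

View pics/w3.png

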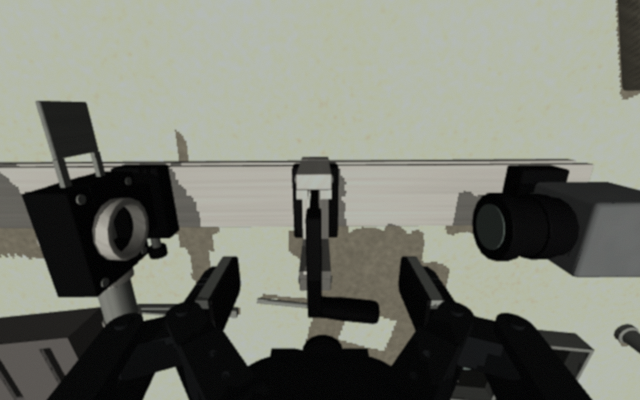

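```bash
python3 -m creep '[0.0015,-0.0035,0.010,-0.006, 0,0,0,0, 0,0,0,0]'
python3 -c "
from h import *
go(0.650,-0.0695,0.128,1.6)"
```

```text
time: 3.18
ee_pos: [0.6514, -0.0697, 0.1331]
tcp_rot: [[0.999, 0.029, 0.022], [0.029, -1.0, -0.004], [0.022, 0.004, -1.0]]
ft_force: [0.6, -0.9, 0.3]
finger_gap: 0.0856
t 3.17 pos [ 0.6514 -0.0697  0.1331] yaw 1.68 turn 0.0014 shift after turn [-0.0015 -0.0002  0.005 ] now [-0.0015 -0.0003  0.005 ] F [ 0.6 -0.9  0.3] gap 0.0856
```

```bash
python3 -c "
from h import *
s=robot.read_state();print(s['joint_positions'],s['joint_torque'])"
```

```text
[-0.28802157  0.63074665  1.14850329  0.00281171  1.34027173  1.25284871] [-5.77228275e-03 -5.64301801e+01 -2.20405895e+01  6.01641397e-03
 -6.45423518e-02 -2.68553149e-04]
```

```bash
python3 -m creep '[-0.0015,0,0.003,0, 0,0,0.002,0, 0,0,0,0]'
python3 -c "
from h import *
go(0.650,-0.0695,0.128,1.6);s=robot.read_state();print(s['tcp_rot'])"
```

```text
time: 3.55
ee_pos: [0.6499, -0.0697, 0.128]
tcp_rot: [[0.999, 0.029, 0.022], [0.029, -1.0, -0.004], [0.022, 0.004, -1.0]]
ft_force: [0.4, 0.3, -0.2]
finger_gap: 0.0856
t 3.55 pos [ 0.6499 -0.0697  0.128 ] yaw 1.69 turn 0.0016 shift after turn [ 0.0001 -0.0002 -0.    ] now [ 0.0001 -0.0002 -0.    ] F [ 0.4  0.3 -0.2] gap 0.0856
[[ 0.99932214  0.029376    0.02218806]
 [ 0.02946585 -0.99955881 -0.00373371]
 [ 0.02206858  0.00438497 -0.99974684]]
```

```bash
python3 -m creep '[0,0,0,0, 0,0,0,0, 0,0,0,0, 0,0,0,0, 0,0,0,0, 0,0,0,0]' 1 50
python3 -c "
from h import *
go(0.650,-0.0695,0.128,1.6);s=robot.read_state();print(s['tcp_rot'],s['ft_torque'])
shot('wrist','w4')"
```

```text
time: 4.3
ee_pos: [0.6501, -0.0698, 0.1282]
tcp_rot: [[0.999, 0.029, 0.023], [0.029, -1.0, -0.004], [0.023, 0.005, -1.0]]
ft_force: [0.0, -0.5, 0.0]
finger_gap: 0.0074
t 4.3 pos [ 0.6501 -0.0698  0.1282] yaw 1.69 turn 0.0015 shift after turn [-0.0001 -0.0003  0.0001] now [-0.0001 -0.0003  0.0001] F [ 0.  -0.5  0. ] gap 0.0074
[[ 0.99931227  0.02936261  0.02264547]
 [ 0.0294578  -0.99955849 -0.0038813 ]
 [ 0.0225215   0.00454572 -0.99973602]] [0.04403096 0.00242145 0.01332434]
```

View pics/w4.png

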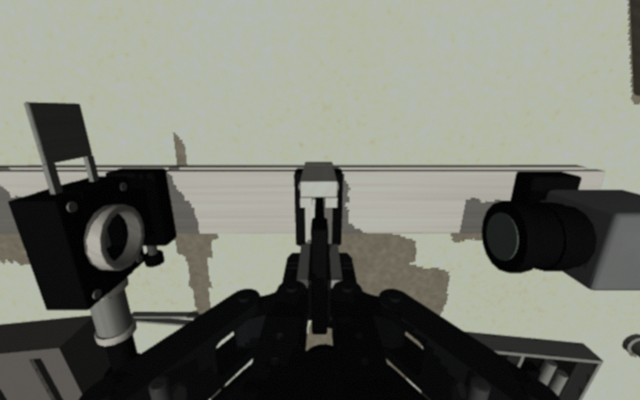

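Gripped, with the gap at about the rim's thickness. Now I lift it straight up along world z.

```bash
python3 -m creep '[0.0002,0,-0.008,0, 0.0002,0,-0.010,0, 0.0002,0,-0.010,0, 0,0,0,0]'
python3 -c "
from h import *
go(0.650,-0.0698,0.24,1.7)"
```

```text
time: 4.85
ee_pos: [0.6502, -0.0697, 0.1586]
tcp_rot: [[0.999, 0.029, 0.023], [0.029, -1.0, -0.004], [0.023, 0.005, -1.0]]
ft_force: [-0.7, -0.7, -1.1]
finger_gap: 0.0069
t 4.85 pos [ 0.6502 -0.0697  0.1586] yaw 1.69 turn -0.0002 shift after turn [ 0.0017  0.0005 -0.0814] now [ 0.0017  0.0005 -0.0814] F [-0.7 -0.7 -1.1] gap 0.0069
```

```bash
python3 -m creep '[0.0004,0.0001,-0.014,0, 0.0004,0.0001,-0.014,0, 0.0004,0.0001,-0.014,0, 0.0004,0.0001,-0.014,0, 0.0003,0.0001,-0.014,0, 0.0003,0.0001,-0.014,0, 0,0,0,0]'
python3 -c "
from h import *
go(0.4497,0.211,0.24,8.3)
im,d,c=shot('wrist','w5'); shot('scene','s5');print(c[1])"
```

```text
time: 5.72
ee_pos: [0.6506, -0.0699, 0.2496]
tcp_rot: [[0.999, 0.029, 0.025], [0.029, -1.0, -0.005], [0.025, 0.005, -1.0]]
ft_force: [0.5, 0.7, -1.3]
finger_gap: 0.0072
t 5.72 pos [ 0.6506 -0.0699  0.2496] yaw 1.69 turn -0.1154 shift after turn [-0.1584 -0.307   0.0033] now [-0.1927 -0.2868  0.0033] F [ 0.5  0.7 -1.3] gap 0.0072
[[ 0.03057002 -0.95225313 -0.30377531]
 [-0.99951696 -0.02742177 -0.01462524]
 [ 0.00559688  0.30407567 -0.95263144]]
```

View pics/w5.png

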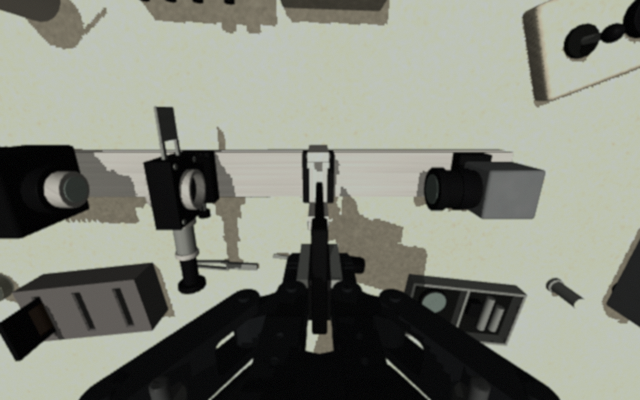

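View pics/s5.png

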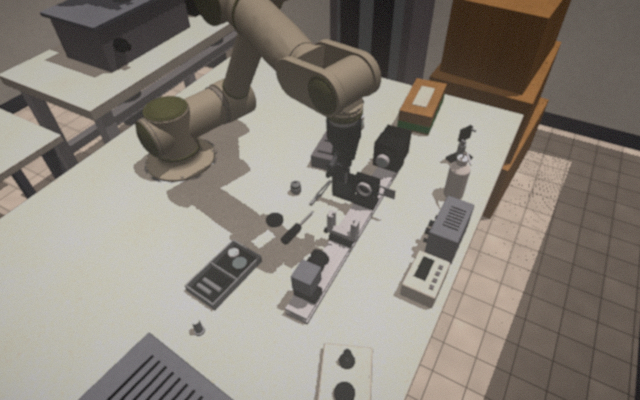

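The filter is gripped and clear of the slot: in the scene view it hangs at (362,188) and the holder at (343,228) is empty. Next I measure the slot mouths from the wrist views.

```bash
python3 - <<'E'
from h import *
for n,(u0,u1,v0,v1) in (("w1",(75,160,225,285)),("w5",(70,140,280,335)),("top0",(236,270,215,250))):
    im,d,c=load(n); g=cv2.cvtColor(im,cv2.COLOR_RGB2GRAY)[v0:v1,u0:u1]
    t,m=cv2.threshold(g,0,255,cv2.THRESH_BINARY_INV|cv2.THRESH_OTSU)
    cs,_=cv2.findContours(m,cv2.RETR_EXTERNAL,cv2.CHAIN_APPROX_NONE)
    print(n,t)
    for k in cs:
        if cv2.contourArea(k)<15: continue
        W=np.array([ray(p[0][0]+u0,p[0][1]+v0,.048,c)[:2] for p in k],np.float32)
        r=cv2.minAreaRect(W); print(k.reshape(-1,2).mean(0)+[u0,v0],np.round(r[0],4),np.round(r[1],4),round(r[2],1))
E
```

```text
w1 130.0
[115.62545455 251.74909091] [0.4378 0.243 ] [0.0979 0.1489] 1.7
w5 65.0
[ 83.33333333 310.08333333] [0.4396 0.27  ] [0.0654 0.0121] 8.5
[123.14457831 306.26506024] [0.4482 0.2104] [0.0654 0.0114] 8.5
[137.60606061 285.93939394] [0.4834 0.1853] [0.0069 0.0238] 80.8
[ 95.30630631 281.26126126] [0.4888 0.2409] [0.0082 0.0769] 1.5
top0 62.0
[244.3125     232.47916667] [0.4407 0.2715] [0.0672 0.0115] 8.0
[263.68085106 229.27659574] [0.4486 0.212 ] [0.065  0.0108] 8.3
```

```bash
python3 -m creep '[0,0,0,-0.117, -0.0264,-0.0512,0,0, -0.0264,-0.0512,0,0, -0.0264,-0.0512,0,0, -0.0264,-0.0512,0,0, -0.0264,-0.0512,0,0, -0.0200,-0.0400,0,0, 0,0,0,0]'
python3 -c "
from h import *
go(0.4483,0.211,0.14,8.4);print(robot.read_state()['tcp_rot'])"
```

```text
time: 6.82
ee_pos: [0.4472, 0.2073, 0.2367]
tcp_rot: [[0.989, 0.148, 0.01], [0.148, -0.989, -0.002], [0.01, 0.004, -1.0]]
ft_force: [-0.0, -0.6, -0.7]
finger_gap: 0.0074
t 6.83 pos [0.4472 0.2073 0.2367] yaw 8.52 turn 0.0021 shift after turn [ 0.0007 -0.0039  0.0967] now [ 0.0007 -0.0039  0.0967] F [-0.  -0.6 -0.7] gap 0.0074
[[ 0.98891336  0.14813104  0.01037097]
 [ 0.14816258 -0.98896026 -0.00233687]
 [ 0.00991031  0.00384755 -0.99994349]]
```

```bash
python3 -m creep '[0.0005,-0.0037,0.014,0, 0,0,0.018,0, 0,0,0.018,0, 0,0,0.018,0, 0,0,0.018,0, 0,0,0.015,0, 0,0,0,0]'
python3 -c "
from h import *
go(0.4483,0.211,0.125,8.4);print(robot.read_state()['tcp_rot'])
shot('wrist','w6');shot('scene','s6')
im,d,c=load('s6'); a=cv2.resize(im[90:210,270:430],None,fx=5,fy=5,interpolation=cv2.INTER_CUBIC); cv2.imwrite('pics/s6z.png',a[...,::-1])"
```

```text
time: 7.7
ee_pos: [0.45, 0.2056, 0.1245]
tcp_rot: [[0.99, 0.139, 0.001], [0.139, -0.99, -0.005], [0.001, 0.005, -1.0]]
ft_force: [-0.4, -0.6, -0.7]
finger_gap: 0.007
t 7.7 pos [0.45   0.2056 0.1245] yaw 8.01 turn -0.0068 shift after turn [-0.0009 -0.0056 -0.0005] now [-0.0009 -0.0056 -0.0005] F [-0.4 -0.6 -0.7] gap 0.007
[[ 9.90246019e-01  1.39322126e-01  1.47194654e-03]
 [ 1.39327817e-01 -9.90233733e-01 -4.99124887e-03]
 [ 7.62179717e-04  5.14764742e-03 -9.99986460e-01]]
```

View pics/w6.png

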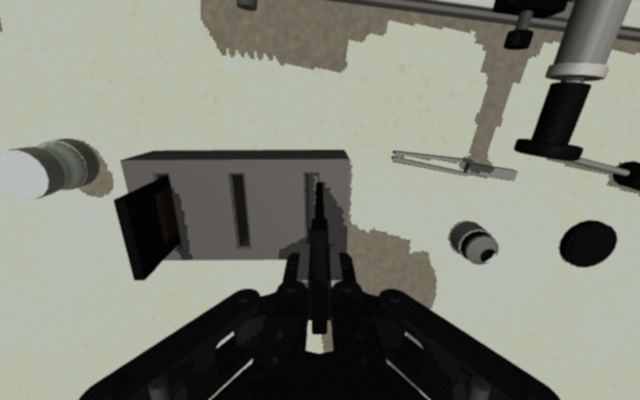

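View pics/s6z.png

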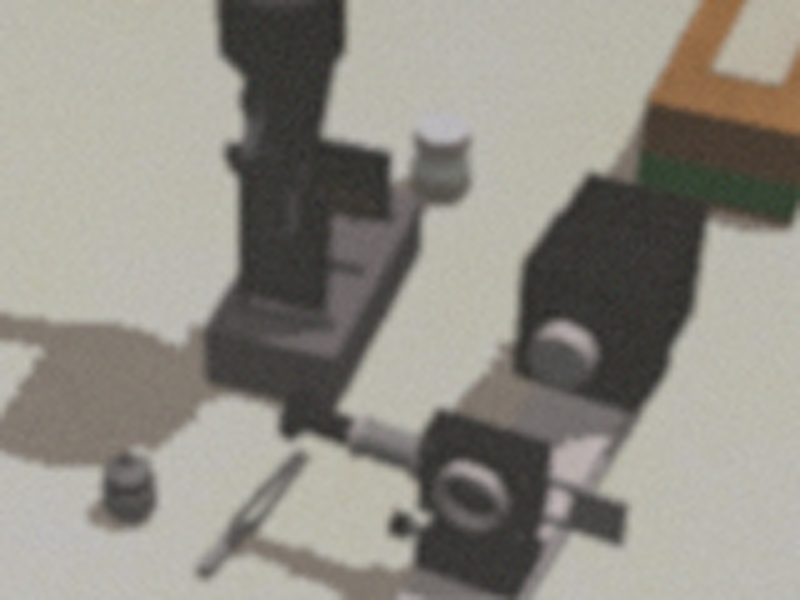

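```bash
python3 -m creep '[-0.0009,-0.0054,0,-0.006, 0,0,0,0]'
python3 - <<'E'
from h import *
go(0.4483,0.211,0.1245,8.4)
im,d,c=shot('wrist','w7')
P=pts(d,c)
rep(P,'slot1/rackside',120,350,150,262,.045,.052)
rep(P,'spare',115,185,170,280,.093,.11)
a=cv2.resize(im[140:300,220:420],None,fx=4,fy=3.7,interpolation=cv2.INTER_CUBIC); cv2.imwrite('pics/w7z.png',a[...,::-1])
u0,u1,v0,v1=225,255,165,255
g=cv2.cvtColor(im,cv2.COLOR_RGB2GRAY)[v0:v1,u0:u1]
t,m=cv2.threshold(g,0,255,cv2.THRESH_BINARY_INV|cv2.THRESH_OTSU)
for k in cv2.findContours(m,cv2.RETR_EXTERNAL,cv2.CHAIN_APPROX_NONE)[0]:
    if cv2.contourArea(k)<15: continue
    W=np.array([ray(p[0][0]+u0,p[0][1]+v0,.048,c)[:2] for p in k],np.float32)
    r=cv2.minAreaRect(W); print(np.round(r[0],4),np.round(r[1],4),round(r[2],1))
# filter rim top
S=P[170:340,300:340].reshape(-1,3);
rep(P,"rim",300,340,175,225,.140,.160)
E
```

```text
time: 8.05
ee_pos: [0.4495, 0.2114, 0.1267]
tcp_rot: [[0.989, 0.146, 0.006], [0.146, -0.989, -0.004], [0.005, 0.005, -1.0]]
ft_force: [0.6, -0.7, 0.1]
finger_gap: 0.0072
t 8.05 pos [0.4495 0.2114 0.1267] yaw 8.37 turn -0.0005 shift after turn [-0.0012  0.0002  0.0022] now [-0.0012  0.0002  0.0022] F [ 0.6 -0.7  0.1] gap 0.0072
slot1/rackside 15910 [0.4376 0.2721] [0.0912 0.1775] 8.4 medz 0.0483 [0.4452 0.268  0.0483] line 89.61
spare 1475 [0.4297 0.329 ] [0.0603 0.0095] 8.9 medz 0.0997 [0.4321 0.3282 0.0988] line 9.05
[0.4394 0.271 ] [0.065 0.011] 8.1
rim 89 [0.4786 0.2159] [0.0012 0.0075] 10.8 medz 0.1433 [0.4786 0.216  0.1436] line -82.24
```

View pics/w7z.png

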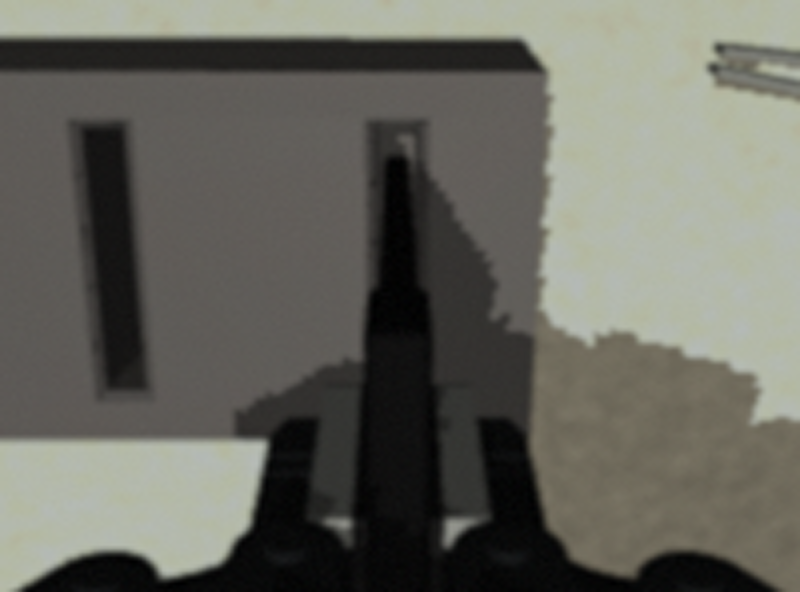

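```bash
python3 -m creep '[-0.001,0,0.007,0, 0,0,0.007,0, 0,0,0.007,0, 0,0,0,0]'
python3 -c "
from h import *
go(0.4485,0.2115,0.076,8.4);print(robot.read_state()['tcp_rot'])"
```

```text
time: 8.6
ee_pos: [0.4484, 0.2111, 0.1042]
tcp_rot: [[0.989, 0.146, 0.006], [0.146, -0.989, -0.004], [0.005, 0.005, -1.0]]
ft_force: [0.1, 0.1, -0.4]
finger_gap: 0.0069
t 8.6 pos [0.4484 0.2111 0.1042] yaw 8.38 turn -0.0003 shift after turn [-0.     -0.0005  0.0282] now [-0.     -0.0005  0.0282] F [ 0.1  0.1 -0.4] gap 0.0069
[[ 0.98930705  0.14572117  0.00607434]
 [ 0.14574734 -0.9893133  -0.00411237]
 [ 0.00541017  0.00495372 -0.9999731 ]]
```

```bash
python3 -m creep '[0,-0.0005,0.007,0, 0,0,0.007,0, 0,0,0.006,0, 0,0,0,0]'
python3 -c "
from h import *
go(0.4485,0.2115,0.076,8.4)"
```

```text
time: 9.1
ee_pos: [0.4486, 0.2115, 0.0827]
tcp_rot: [[0.989, 0.146, 0.006], [0.146, -0.989, -0.004], [0.005, 0.005, -1.0]]
ft_force: [-0.1, -0.2, -0.9]
finger_gap: 0.0071
t 9.1 pos [0.4486 0.2115 0.0827] yaw 8.38 turn -0.0004 shift after turn [-0.0001 -0.      0.0067] now [-0.0001 -0.      0.0067] F [-0.1 -0.2 -0.9] gap 0.0071
```

```bash
python3 -m creep '[0,0,0.0035,0, 0,0,0.0025,0, 0,0,0,0]'
python3 -c "
from h import *
go(0.4485,0.2115,0.073,8.4)"
```

```text
time: 9.48
ee_pos: [0.4488, 0.2115, 0.0765]
tcp_rot: [[0.989, 0.146, 0.007], [0.146, -0.989, -0.004], [0.006, 0.005, -1.0]]
ft_force: [0.0, 0.8, -0.1]
finger_gap: 0.007
t 9.47 pos [0.4488 0.2115 0.0765] yaw 8.38 turn -0.0004 shift after turn [-0.0003 -0.      0.0035] now [-0.0003 -0.      0.0035] F [ 0.   0.8 -0.1] gap 0.007
```

Underside should be at about 13.5 mm. I'll ease it down until it touches the floor.

```bash
python3 -m creep '[0,0,0.002,0, 0,0,0.001,0, 0,0,0,0, 0,0,0,0]'
python3 - <<'E'
from h import *
go(0.4485,0.2115,0.073,8.4)
im,d,c=shot('wrist','w8'); P=pts(d,c)
rep(P,'spare',100,200,150,280,.093,.11)
rep(P,"rim",300,340,150,300,.085,.115)
E
```

```text
time: 9.98
ee_pos: [0.449, 0.2116, 0.0736]
tcp_rot: [[0.989, 0.146, 0.007], [0.146, -0.989, -0.004], [0.007, 0.005, -1.0]]
ft_force: [-0.2, 0.4, -0.0]
finger_gap: 0.0071
t 9.97 pos [0.449  0.2116 0.0736] yaw 8.38 turn -0.0004 shift after turn [-0.0005 -0.      0.0006] now [-0.0005 -0.      0.0006] F [-0.2  0.4 -0. ] gap 0.0071Traceback (most recent call last):
  File "<stdin>", line 4, in <module>
  File "h.py", line 29, in rep
    r=cv2.minAreaRect(q[:,:2].astype(np.float32)); l=cv2.fitLine(q[:,:2].astype(np.float32),cv2.DIST_HUBER,0,.01,.01).ravel()
                                                     ~~~~~~~~~~~^^^^^^^^^^^^^^^^^^^^^^^^^^^^^^^^^^^^^^^^^^^^^^^^^^^^^
cv2.error: OpenCV(4.12.0) /io/opencv/modules/imgproc/src/linefit.cpp:50: error: (-215:Assertion failed) count > 0 in function 'fitLine2D_wods'
```

View pics/w8.png

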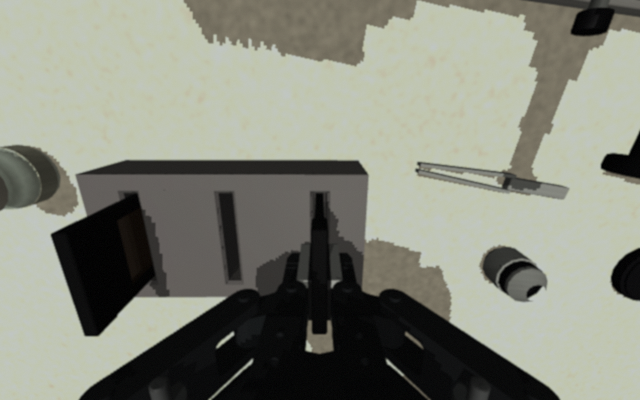

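```bash
python3 - <<'E'
from h import *
im,d,c=load('w8'); P=pts(d,c)
for v in range(195,335,10): print(v,P[v,319].round(4))
rep(P,"rim",305,335,205,330,.085,.115)
E
```

```text
195 [0.4773 0.2159 0.0452]
205 [0.4776 0.2161 0.065 ]
215 [0.4778 0.2162 0.0809]
225 [0.4783 0.2163 0.0951]
235 [0.4761 0.216  0.1013]
245 [0.4708 0.2153 0.1008]
255 [0.4654 0.2145 0.1003]
265 [0.4601 0.2137 0.1004]
275 [0.4549 0.2129 0.1008]
285 [0.4491 0.212  0.1005]
295 [0.4436 0.2112 0.1007]
305 [0.4373 0.2103 0.1004]
315 [0.4323 0.2096 0.1016]
325 [0.4257 0.2086 0.1012]
rim 2595 [0.4508 0.2128] [0.0567 0.0152] 2.5 medz 0.1008 [0.4551 0.2127 0.1015] line 8.44
```

The rim top is at 0.1007, so the underside is about 10.7 mm above the table and the filter is seated. Now I release it.

```bash
python3 -m creep '[0,0,0,0, 0,0,0,0, 0,0,0,0, 0,0,0,0, 0,0,0,0, 0,0,0,0]' 0
python3 - <<'E'
from h import *
go(0.4485,0.2115,0.2,8.4)
im,d,c=shot('wrist','w9'); P=pts(d,c)
rep(P,"rim",295,345,195,330,.09,.11)
E
```

```text
time: 10.78
ee_pos: [0.4492, 0.2116, 0.0737]
tcp_rot: [[0.989, 0.146, 0.008], [0.146, -0.989, -0.004], [0.007, 0.005, -1.0]]
ft_force: [-0.7, -0.2, -0.2]
finger_gap: 0.0856
t 10.78 pos [0.4492 0.2116 0.0737] yaw 8.37 turn -0.0005 shift after turn [ 0.0002  0.0006 -0.1263] now [ 0.0002  0.0006 -0.1263] F [-0.7 -0.2 -0.2] gap 0.0856
rim 1713 [0.4495 0.2115] [0.0568 0.008 ] 8.7 medz 0.1002 [0.4536 0.2122 0.0998] line 8.54
```

View pics/w9.png

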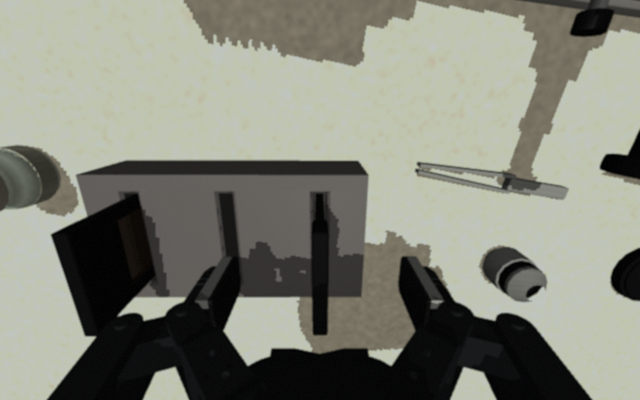

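The filter stands free in slot 0, with both fingers clear at (220,285) and (420,285). I'll lift off and go to look at the shutter.

```bash
python3 -m creep '[0,0,-0.02,0, 0,0,-0.03,0, 0,0,-0.04,0, 0,0,-0.04,0, 0,0,-0.02,0, 0,0,0,0]'
python3 -c "
from h import *
go(0.46,0.08,0.22,1.7)"
```

```text
time: 11.58
ee_pos: [0.4475, 0.212, 0.2279]
tcp_rot: [[0.989, 0.146, 0.006], [0.146, -0.989, -0.004], [0.005, 0.005, -1.0]]
ft_force: [-0.4, 0.6, -0.6]
finger_gap: 0.0853
t 11.57 pos [0.4475 0.212  0.2279] yaw 8.37 turn 0.1164 shift after turn [0.0085 0.1323 0.0085] now [-0.0069  0.1324  0.0085] F [-0.4  0.6 -0.6] gap 0.0853
```

```bash
python3 -m creep '[0,0,0,0.116, 0.003,0.045,0,0, 0.003,0.045,0,0, 0.002,0.042,0,0, 0,0,0,0]'
python3 - <<'E'
from h import *
go(0.46,0.08,0.22,1.7)
im,d,c=shot('wrist','w10'); P=pts(d,c)
E
```

```text
time: 12.2
ee_pos: [0.4574, 0.0769, 0.2223]
tcp_rot: [[1.0, 0.028, -0.003], [0.028, -1.0, -0.004], [-0.003, 0.004, -1.0]]
ft_force: [0.1, 0.5, 0.4]
finger_gap: 0.0855
t 12.2 pos [0.4574 0.0769 0.2223] yaw 1.59 turn -0.0019 shift after turn [ 0.0027 -0.003   0.0023] now [ 0.0027 -0.003   0.0023] F [0.1 0.5 0.4] gap 0.0855
```

View pics/w10.png

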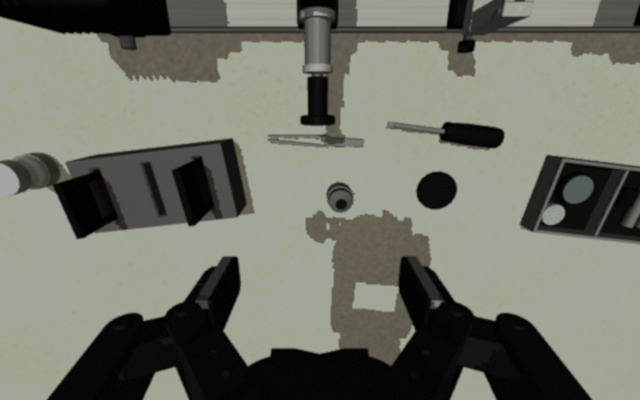

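Both filters stand in the rack. The knob cap is at (318,120), the neck at (317,95) and the barrel mouth at (317,70).

```bash
python3 - <<'E'
from h import *
im,d,c=load('w10'); P=pts(d,c)
S=P[8:130,290:345].reshape(-1,3); S=S[(S[:,2]>.08)&(S[:,2]<.125)]
for x in np.arange(.515,.62,.004):
    q=S[abs(S[:,0]-x)<.002]
    if len(q)>3: print(x.round(3),len(q),"y",q[:,1].min().round(4),q[:,1].max().round(4),((q[:,1].min()+q[:,1].max())/2).round(4),"ztop",np.percentile(q[:,2],95).round(4))
E
```

```text
0.523 80 y 0.0652 0.0948 0.08 ztop 0.1164
0.527 169 y 0.0643 0.0949 0.0796 ztop 0.1168
0.531 148 y 0.0654 0.095 0.0802 ztop 0.1159
0.535 90 y 0.0718 0.0888 0.0803 ztop 0.1097
0.539 96 y 0.0719 0.0889 0.0804 ztop 0.1099
0.543 96 y 0.0721 0.0889 0.0805 ztop 0.1097
0.547 99 y 0.0723 0.089 0.0806 ztop 0.1102
0.551 100 y 0.0725 0.089 0.0808 ztop 0.1096
0.555 101 y 0.0726 0.0891 0.0809 ztop 0.1099
0.559 108 y 0.0728 0.0892 0.081 ztop 0.1099
0.563 65 y 0.0729 0.0892 0.081 ztop 0.1093
0.567 186 y 0.0688 0.0935 0.0812 ztop 0.1135
0.571 147 y 0.069 0.0935 0.0813 ztop 0.1132
0.575 137 y 0.0709 0.0919 0.0814 ztop 0.1121
0.579 145 y 0.071 0.092 0.0815 ztop 0.1118
0.583 141 y 0.0712 0.092 0.0816 ztop 0.1119
0.587 147 y 0.0713 0.0921 0.0817 ztop 0.1122
0.591 146 y 0.0715 0.0921 0.0818 ztop 0.112
0.595 149 y 0.0717 0.0921 0.0819 ztop 0.1122
0.599 156 y 0.0719 0.0932 0.0825 ztop 0.1122
0.603 214 y 0.0689 0.0964 0.0826 ztop 0.1135
0.607 232 y 0.0681 0.0963 0.0822 ztop 0.1151
0.611 81 y 0.0682 0.0964 0.0823 ztop 0.1142
```

```bash
python3 -c "
from h import *
go(0.546,0.0805,0.08,1.6)"
python3 -m creep '[0.044,-0.003,0.018,0, 0.044,-0.003,0.02,0, 0,0,0.02,0, 0,0,0.02,0, 0,0,0.02,0, 0,0,0,0]'
python3 -c "
from h import *
go(0.546,0.0805,0.08,1.6);print(robot.read_state()['tcp_rot'])"
```

```text
t 12.25 pos [0.4572 0.0781 0.2223] yaw 1.66 turn 0.001 shift after turn [ 0.0893 -0.0004  0.142 ] now [ 0.0893 -0.0004  0.142 ] F [-0.9 -0.5 -0.3] gap 0.0854
time: 13.0
ee_pos: [0.545, 0.094, 0.1166]
tcp_rot: [[0.999, 0.036, -0.009], [0.036, -0.999, -0.002], [-0.009, 0.002, -1.0]]
ft_force: [0.8, 0.8, 0.5]
finger_gap: 0.0856
t 13.0 pos [0.545  0.094  0.1166] yaw 2.04 turn 0.0077 shift after turn [0.0009 0.0135 0.0366] now [0.0008 0.0135 0.0366] F [0.8 0.8 0.5] gap 0.0856
[[ 0.99932365  0.0356674  -0.00894906]
 [ 0.03565145 -0.99936241 -0.00193611]
 [-0.00901241  0.00161575 -0.99995808]]
```

```bash
python3 -m creep '[0.001,0.0130,0,0.008, 0,0,0,0]'
python3 -c "
from h import *
go(0.546,0.0805,0.08,1.6)"
```

```text
time: 13.25
ee_pos: [0.547, 0.0811, 0.1176]
tcp_rot: [[1.0, 0.028, -0.007], [0.028, -1.0, -0.002], [-0.007, 0.002, -1.0]]
ft_force: [-0.6, -0.8, 1.1]
finger_gap: 0.0856
t 13.25 pos [0.547  0.0811 0.1176] yaw 1.63 turn 0.0005 shift after turn [-0.0007  0.0005  0.0376] now [-0.0007  0.0005  0.0376] F [-0.6 -0.8  1.1] gap 0.0856
```

```bash
python3 -m creep '[-0.001,0.0005,0.012,0, 0,0,0.012,0, 0,0,0.008,0, 0,0,0.004,0, 0,0,0,0]'
python3 -c "
from h import *
go(0.546,0.0805,0.08,1.6)
im,d,c=shot('wrist','w11')"
```

```text
time: 13.88
ee_pos: [0.5457, 0.0804, 0.0795]
tcp_rot: [[1.0, 0.028, -0.007], [0.028, -1.0, -0.002], [-0.007, 0.002, -1.0]]
ft_force: [0.4, 1.0, 0.0]
finger_gap: 0.0854
t 13.88 pos [0.5457 0.0804 0.0795] yaw 1.6 turn 0.0001 shift after turn [ 0.0003 -0.0001 -0.0005] now [ 0.0003 -0.0001 -0.0005] F [0.4 1.  0. ] gap 0.0854
```

View pics/w11.png

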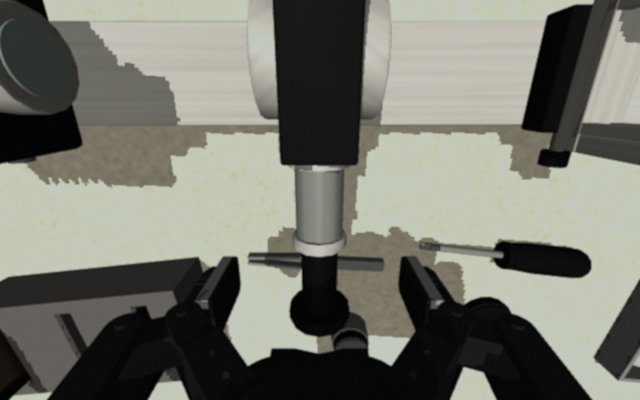

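The neck (320,275) is centred between the pads (228 and 412), so I close on it.

```bash
python3 -m creep '[0,0,0,0, 0,0,0,0, 0,0,0,0, 0,0,0,0, 0,0,0,0, 0,0,0,0]' 1 70
python3 -c "
from h import *
go(0.546,0.0805,0.08,1.6)
im,d,c=shot('wrist','w12')"
```

```text
time: 14.68
ee_pos: [0.5462, 0.0805, 0.0807]
tcp_rot: [[1.0, 0.028, -0.004], [0.028, -1.0, -0.002], [-0.004, 0.002, -1.0]]
ft_force: [-0.1, 0.4, 0.1]
finger_gap: 0.0161
t 14.68 pos [0.5462 0.0805 0.0807] yaw 1.61 turn 0.0002 shift after turn [-0.0002  0.      0.0007] now [-0.0002  0.      0.0007] F [-0.1  0.4  0.1] gap 0.0161
```

View pics/w12.png

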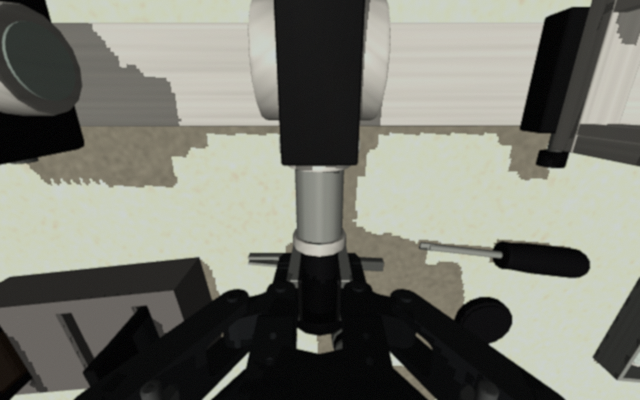

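```bash
python3 -m creep '[-0.006,0,0,0, -0.006,0,0,0, -0.006,0,0,0, 0,0,0,0]'
python3 -c "
from h import *
go(0.506,0.0794,0.0805,1.6)
im,d,c=shot('wrist','w13')
a=cv2.resize(im[180:345,220:420],None,fx=4,fy=3.6,interpolation=cv2.INTER_CUBIC); cv2.imwrite('pics/w13z.png',a[...,::-1])"
```

```text
time: 15.22
ee_pos: [0.5308, 0.0801, 0.0808]
tcp_rot: [[1.0, 0.028, 0.005], [0.028, -1.0, -0.001], [0.005, 0.002, -1.0]]
ft_force: [5.6, 1.8, -3.9]
finger_gap: 0.0158
t 15.22 pos [0.5308 0.0801 0.0808] yaw 1.59 turn -0.0002 shift after turn [-0.0249 -0.      0.0001] now [-0.0249 -0.      0.0001] F [ 5.6  1.8 -3.9] gap 0.0158
```

View pics/w13z.png

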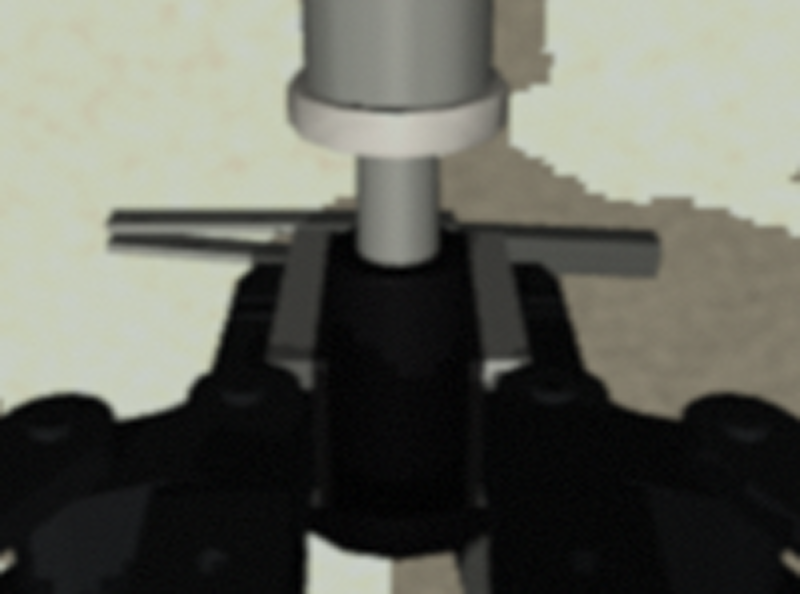

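The rod follows: about 15 mm of bright steel shows in front of the mouth. I keep pulling.

```bash
python3 -m creep '[-0.007,0,0,0, -0.007,0,0,0, -0.007,0,0,0, 0,0,0,0, 0,0,0,0]'
python3 -c "
from h import *
go(0.506,0.0794,0.0805,1.6)
im,d,c=shot('wrist','w14')
a=cv2.resize(im[180:345,220:420],None,fx=4,fy=3.6,interpolation=cv2.INTER_CUBIC); cv2.imwrite('pics/w14z.png',a[...,::-1])"
```

```text
time: 15.9
ee_pos: [0.5155, 0.0796, 0.0808]
tcp_rot: [[0.999, 0.027, 0.023], [0.027, -1.0, -0.001], [0.023, 0.001, -1.0]]
ft_force: [8.2, 2.1, -5.6]
finger_gap: 0.0159
t 15.9 pos [0.5155 0.0796 0.0808] yaw 1.55 turn -0.0009 shift after turn [-0.0095 -0.0001  0.    ] now [-0.0095 -0.0001  0.    ] F [ 8.2  2.1 -5.6] gap 0.0159
```

View pics/w14z.png

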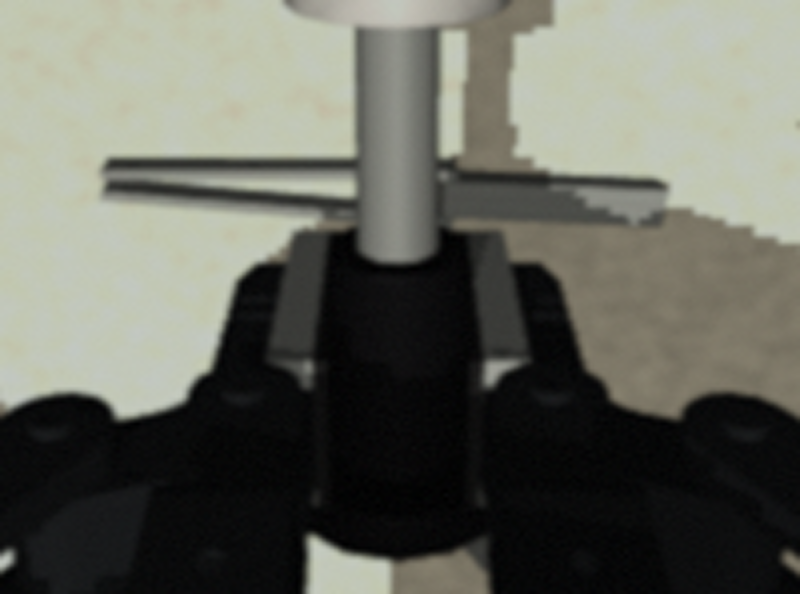

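```bash
python3 -m creep '[-0.006,0,0,0, -0.005,0,0,0, 0,0,0,0]'
python3 -c "
from h import *
go(0.506,0.0794,0.0805,1.6)"
python3 -m creep '[0,0,0,0, 0,0,0,0]'
python3 -c "
from h import *
go(0.506,0.0794,0.0805,1.6)
im,d,c=shot('wrist','w15')
a=cv2.resize(im[130:310,220:420],None,fx=4,fy=3.3,interpolation=cv2.INTER_CUBIC); cv2.imwrite('pics/w15z.png',a[...,::-1])"
```

```text
time: 16.32
ee_pos: [0.5088, 0.0794, 0.0808]
tcp_rot: [[0.999, 0.027, 0.035], [0.027, -1.0, 0.0], [0.035, 0.001, -0.999]]
ft_force: [9.8, 1.5, -7.8]
finger_gap: 0.0162
t 16.32 pos [0.5088 0.0794 0.0808] yaw 1.52 turn -0.0013 shift after turn [-0.0028 -0.0001  0.0002] now [-0.0028 -0.0001  0.0002] F [ 9.8  1.5 -7.8] gap 0.0162
time: 16.58
ee_pos: [0.5112, 0.0795, 0.0808]
tcp_rot: [[0.999, 0.026, 0.041], [0.026, -1.0, 0.001], [0.041, 0.001, -0.999]]
ft_force: [9.9, 1.6, -6.0]
finger_gap: 0.0164
t 16.57 pos [0.5112 0.0795 0.0808] yaw 1.51 turn -0.0015 shift after turn [-0.0052 -0.0001  0.0001] now [-0.0052 -0.0001  0.0001] F [ 9.9  1.6 -6. ] gap 0.0164
```

View pics/w15z.png

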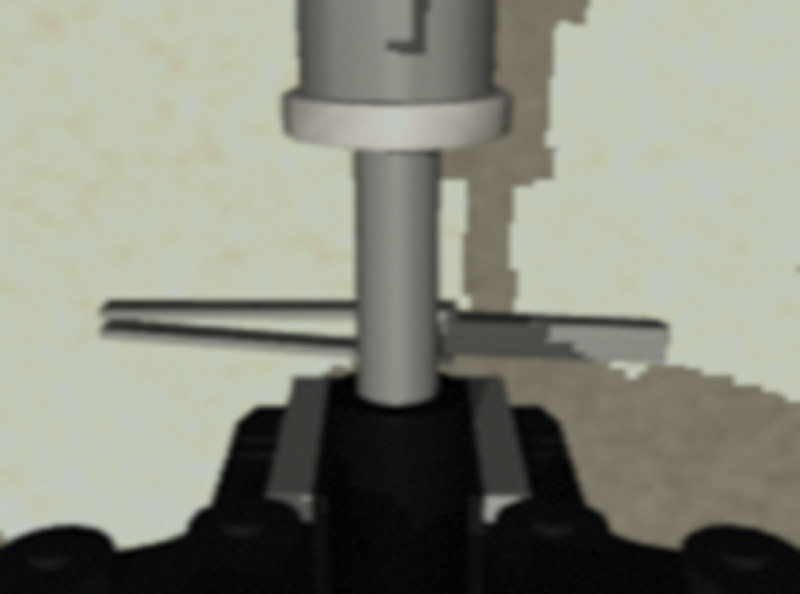

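The ring isn't out yet: the rod is at about 36 mm. Idle rows let it creep back about 1 mm each, so the last row must be a pull, and camera calls then hold its target.

```bash
python3 -m creep '[-0.0055,0,0,0]'
python3 - <<'E'
from h import *
for i in range(5):
    go(0.506,0.0794,0.0805,1.6)
    s=robot.read_state();R=np.array(s['tcp_rot']);p=np.array(s['ee_pos'])-.019*R[:,2]
    print("pull",1000*(0.5462+.019*.004-p[0]),R[:,2].round(3),np.abs(s['qvel']).max())
    im,d,c=shot('wrist','w16')
a=cv2.resize(im[130:310,220:420],None,fx=4,fy=3.3,interpolation=cv2.INTER_CUBIC); cv2.imwrite('pics/w16z.png',a[...,::-1])
E
```

```text
time: 16.75
ee_pos: [0.5075, 0.0794, 0.0807]
tcp_rot: [[0.999, 0.026, 0.046], [0.026, -1.0, 0.001], [0.046, 0.0, -0.999]]
ft_force: [10.6, 2.5, -3.7]
finger_gap: 0.0157
t 16.75 pos [0.5075 0.0794 0.0807] yaw 1.5 turn -0.0017 shift after turn [-0.0015 -0.0001  0.0002] now [-0.0015 -0.0001  0.0002] F [10.6  2.5 -3.7] gap 0.0157
pull 39.68444278720828 [ 0.046  0.001 -0.999] 0.11701583223821171
t 16.8 pos [0.5069 0.0794 0.0808] yaw 1.51 turn -0.0016 shift after turn [-0.0009 -0.0001  0.0002] now [-0.0009 -0.0001  0.0002] F [ 9.2  1.5 -5.8] gap 0.0158
pull 40.28478284751114 [ 0.046  0.001 -0.999] 0.011660415742816501
t 16.85 pos [0.507  0.0794 0.0808] yaw 1.51 turn -0.0017 shift after turn [-0.001  -0.      0.0002] now [-0.001  -0.      0.0002] F [ 9.2  2.2 -5. ] gap 0.0158
pull 40.18408105285764 [ 0.045  0.001 -0.999] 0.005432584215984828
t 16.9 pos [0.507  0.0794 0.0807] yaw 1.5 turn -0.0017 shift after turn [-0.0011 -0.0001  0.0002] now [-0.0011 -0.0001  0.0002] F [ 9.4  2.5 -4.7] gap 0.016
pull 40.09418124561548 [ 0.045  0.001 -0.999] 0.005447743871832519
t 16.95 pos [0.5071 0.0794 0.0808] yaw 1.5 turn -0.0017 shift after turn [-0.0011 -0.0001  0.0002] now [-0.0011 -0.0001  0.0002] F [ 9.3  1.7 -4.9] gap 0.0158
pull 40.009672556145404 [ 0.045  0.001 -0.999] 0.0026857041298968005
```

View pics/w16z.png

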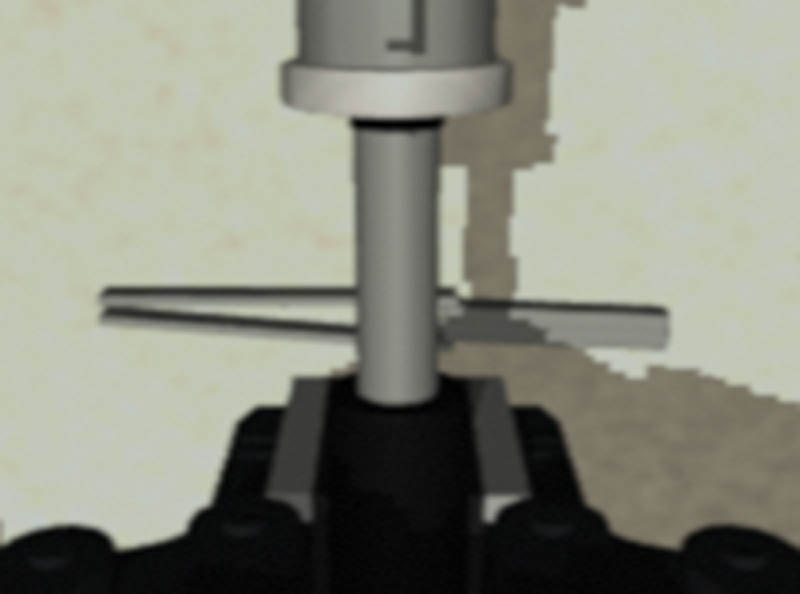

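The black ring now shows right at the mouth (zoomed row about 123). Next: check that the pose is settling, where the ring's outer edge lies, and the rack.

```bash
python3 - <<'E'
from h import *
def st():
    s=robot.read_state();R=np.array(s['tcp_rot']);p=np.array(s['ee_pos'])-.019*R[:,2]
    print(round(s['time'],2),"pull",(1000*(0.5462+.019*.004-p[0])).round(2),"F",np.round(s['ft_force'],1),"qv",np.abs(s['qvel']).max().round(4))
for i in range(6):
    st(); im,d,c=shot('wrist','w17')
shot('top','t17'); shot('scene','s17'); st()
g=cv2.cvtColor(im,cv2.COLOR_RGB2GRAY)
col=g[150:180,316:323].mean(1).round(0); print(list(zip(range(150,180),col.astype(int))))
for v in (164,166,168,170,172,249,252): print(v,ray(319,v,.105,c).round(4))
it,dt,ct=load('t17'); P=pts(dt,ct)
rep(P,"spare",205,245,205,260,.085,.11); rep(P,"filt",250,285,205,260,.085,.11)
a=cv2.resize(it[120:260,190:450],None,fx=3,fy=3,interpolation=cv2.INTER_CUBIC); cv2.imwrite('pics/t17z.png',a[...,::-1])
E
```

```text
17.0 pull 39.99 F [ 9.7  2.3 -4.9] qv 0.0029
17.05 pull 39.94 F [ 9.6  2.2 -4.9] qv 0.0025
17.1 pull 39.95 F [ 9.4  1.1 -4.6] qv 0.0014
17.15 pull 39.97 F [ 9.6  2.6 -4.9] qv 0.0021
17.2 pull 39.94 F [ 8.6  2.3 -5. ] qv 0.0013
17.25 pull 39.95 F [ 9.3  2.6 -4.3] qv 0.0016
17.4 pull 39.96 F [ 9.1  1.7 -4.8] qv 0.0014
[(150, np.int64(123)), (151, np.int64(131)), (152, np.int64(171)), (153, np.int64(193)), (154, np.int64(197)), (155, np.int64(196)), (156, np.int64(196)), (157, np.int64(196)), (158, np.int64(195)), (159, np.int64(195)), (160, np.int64(194)), (161, np.int64(194)), (162, np.int64(194)), (163, np.int64(193)), (164, np.int64(184)), (165, np.int64(143)), (166, np.int64(63)), (167, np.int64(9)), (168, np.int64(14)), (169, np.int64(52)), (170, np.int64(101)), (171, np.int64(132)), (172, np.int64(138)), (173, np.int64(137)), (174, np.int64(137)), (175, np.int64(137)), (176, np.int64(137)), (177, np.int64(137)), (178, np.int64(137)), (179, np.int64(137))]
164 [0.5652 0.0813 0.105 ]
166 [0.5644 0.0812 0.105 ]
168 [0.5635 0.0812 0.105 ]
170 [0.5626 0.0812 0.105 ]
172 [0.5617 0.0812 0.105 ]
249 [0.5243 0.0801 0.105 ]
252 [0.5227 0.0801 0.105 ]
spare 87 [0.4322 0.3298] [0.0594 0.01  ] 8.4 medz 0.0997 [0.4327 0.329  0.0991] line 7.65
filt 45 [0.4563 0.2129] [0.0434 0.0085] 8.6 medz 0.1006 [0.4604 0.2131 0.0998] line 3.08
```

View pics/t17z.png

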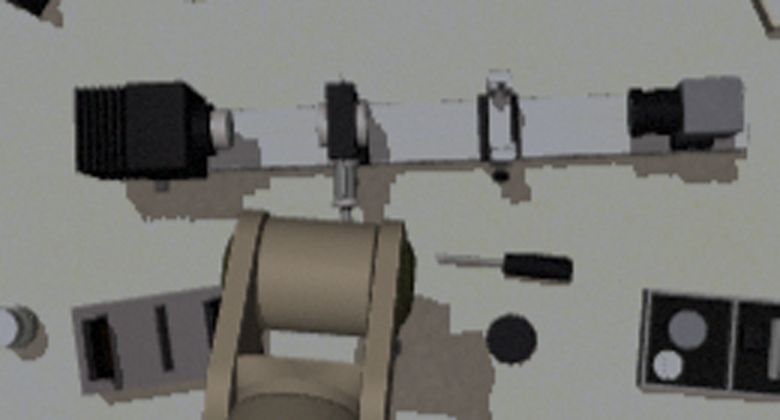

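View pics/w17.png

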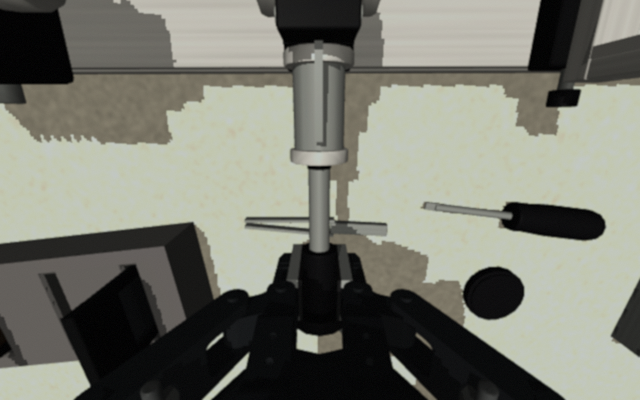

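The ring's outer edge lies about 3 mm in front of the mouth, and the neck end has moved about 40 mm. The pose is steady at 39.95 mm with roughly 9 N of pull, and the filter is upright in slot 0. I'm handing it in.

```bash
python3 -c "
from plant import robot
print(robot.hand_in()); s=robot.read_state(); print(s['time'],s['ee_pos'],s['ft_force'],s['finger_gap'])"
```

```text
the job is handed in; nothing more can be done
None
the job is handed in; nothing more can be done
```

The filter is in the rack and the shutter rod is drawn to its mark with the gripper still holding it. The job was handed in at about 17.4 s of the 61 s allowed.

- **Filter:** I lifted it straight out of the holder by its rim and lowered it into rack slot 0, the slot at the rack's -y end. The wrist camera put its top at 100.2 mm above the table after release, so it is on the slot floor, about 1 mm from the slot's centre. It looked upright in the pictures, and the shutter stayed closed until then.
- **Shutter:** My last readings were 39.95 mm drawn out, worked out from the tool's movement. The ring's outer edge was about 3 mm in front of the mouth. The pose was steady over the last 0.4 s, with about 9 N of pull on the wrist.
- **Bystanders:** The spare filter measured within 1 mm of its starting place. The other objects in view looked unmoved. The final top view hid the objective, the tweezers and part of the new filter behind the arm, though the wrist view still showed the tweezers and that filter in place.
- **Disagreements:**
  - The finger gap read about 16 mm on the 18 mm neck, but I saw no slip.
  - The tool ended tilted by about 0.045 rad.
  - While lowering towards the knob the tool drifted 13 mm sideways; I corrected it before closing, with nothing touched.

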